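# Hold a drill jig flush on a tilted angle stage

### The arm

A 6-joint arm with a two-finger parallel gripper is mounted at the origin on the work surface. World frame = base frame: x ahead of the robot, y to its left, z up, the work surface at z = 0. Lengths are in m, angles in rad, forces in N, time in s.
With the tool pointing down it reaches from about 0.375 to 0.75 m from the base axis. Payload 9 kg.
Tool frame: the origin (TCP) lies on the mounting face of the last link; the fingertips stand 173 mm ahead of it and the grasp point (between the pads) lies 155 mm ahead of it; z points along the fingers, y is the direction in which the jaws open and shut (so a half turn about z gives the same grasp; the last joint's range is limited). The gripper opens to 85 mm and grips with 20 to 120 N. Pads are 22 mm wide; open, the fingers measure 114 mm over their backs; the gripper's body (76 mm by 85 mm) begins 54 mm behind the grasp point. The pads swing forward as they close: fully open they stand 13 mm farther back than shut.
Start: joints at [0.991, 0.104, 0.097, 1.564, 0, 1.353], TCP at [0.212, 0.561, 0.405] pointing down, gripper open.
Joint ranges: [-2.99, 2.99], [-0.84, 1.86], [-1.1, 1.16], [-1.84, 2.11], [-1.51, 1.56], [-3.14, 3.14]. Speed limits (rad/s): [2.22, 2.22, 2.57, 3.14, 3.14, 3.14].

### API

Orientations are given as a 3x3 rotation matrix whose columns are the frame's x, y, z axes.
In Python, from cell import sense, snapshot, sign_off gives the robot as it stands. The module is installed in compiled form; this text tells all that it offers.
- The arm moves only by the tool apply_moves, never from a script. Its arguments are lists of equal length, an entry for each row: "xyz": the shift along the tool's x, y, z in units of 25 mm (1.0 is 25 mm), a list of three; "delta_rot": the turn, a rotation vector about the tool's x, y, z in units of 6 degrees (1.0 is 6 degrees), a list of three; "gripper": the finger opening in mm, from 0 to 85.4. A call has exactly 5 rows; each row is the pose to reach, as a shift and turn from the pose commanded when the call began, along the tool's axes at that moment; what a row does not reach only later rows make up. A row lasts 1/12 s, in which the tool goes at most 41.7 mm and 7.16 degrees, less where a joint would pass 70% of its speed; a pose out of reach is approached as far as the arm can. A call with a gripper value outside its range is refused whole. The fingers move at their own pace and stop on an object; "grip_force" is the grip in N (left out, the last holds). Time passes only in rows, so rows that repeat a pose let the fingers close, or fill a call up. It gives the time, the measured TCP pose, the force and the opening at its end, in the units of the state.
- sense(): the state, without advancing time (a new reading comes with each control period).
- snapshot(name): name is "scene" or "top"; returns a dict with "image" (420x560x3 uint8, blue, green, red), "fx", "fy", "cx", "cy" (pixels), "xyz" and "attitude" of the camera in the world. Camera axes: x right, y up, looking along -z (the intrinsics and any distortion apply to the point x, -y, -z); pixel columns grow to the right and rows downward; lengths in m; the calibration is good to about 2 mm. A picture is of the moment at which its call begins. There is no depth.
- sign_off(): hands the job in, once; it reports no verdict.
The state is a dict: "time": time; "joint_positions": joint angles; "joint_vel": joint speeds; "effort": joint torques, N m; "position": TCP position; "orientation": TCP orientation; "ft_force": force on the tool from outside, world axes, zero at the start; "ft_torque": the same for the moment, N m; "opening": opening from 0.0 (shut) to 1.0 (fully open).
Only numpy, scipy, OpenCV 4.12 (cv2) and the standard library are available. Lean on these libraries where they do the work, as an engineer would, in place of code of your own. Each camera call takes 0.05 s, during which the arm holds its last target.

### The job

Pick up the aluminium drill jig by its red grip, tilt it to the slope of the steel stage (find the slope by feel) and press it gently onto the middle of the sloped face, its edges in line with the yellow outline, so that it sits flush, bearing on its feet along all four edges. Finish while still gripping it and holding it pressed flush there, ready to be clamped: do not let go. Leave the other things on the bench where they are.

Things in the scene. Friction and masses are not known exactly. Their poses are not given: they have to be found in the camera images.
- jig: Drill jig, 0.2 to 0.45 kg, loose: aluminium plate 100 x 76 mm (x by y), 6 mm thick, on four black rubber feet that give about 1 mm (12 x 12 mm, 4 mm high, centred at x = +-44, y = +-32 mm). A red grip block stands on its middle. Origin: centre of the jig in the plane of the feet's undersides; z out of the plate through the grip..
- jig_grip (a point): Middle of the jig's red grip block, on the jig's z axis 34 mm above the feet's undersides. The block is 26 mm long in jig x, 22 mm wide in jig y (grasp across y), and reaches from 10 to 54 mm above the feet's undersides. In a light grip (3 to 8 N) across y the jig pivots between the fingers about y when a foot is pushed.
- stand: Green fixed stand carrying the stage on a hinge along the stand's y. Base 170 x 150 mm (x by y), 18 mm thick; origin at the centre of its underside on the bench, z up, yaw within 0.35 rad. Two cheeks 11 mm thick, centred at y = +-66.5 mm, reach 105 mm up beside the stage.
- face_centre (a point): Middle of the stage's working face, 105 mm above the bench, on the hinge axis: the same at every slope. Its axes are the stand's (level). The stage is a clamped steel plate, 140 (along slope) x 112 mm, with a yellow outline for the jig. The face looks up and to the stand's -x (towards the robot); its slope, 0.26 to 0.66 rad from level, is not reported: feel or see it.
- tape: Yellow tape roll, ring 72 mm across, 24 mm high. Not part of the job: leave it in place. Origin on its underside.
- hammer: Hammer lying on the bench, 240 mm long. Not part of the job: leave it in place. Origin on its underside.
- screwdriver: Orange-handled screwdriver lying on the bench, 180 mm long. Not part of the job: leave it in place. Origin on its underside.
- spray_can: Blue spray can, 54 mm across, 150 mm tall. Not part of the job: leave it in place. Origin on its underside.
- cup: Open green cup, 72 mm across, 80 mm tall. Not part of the job: leave it in place. Origin on its underside.
- discs: Flat stack of brown abrasive discs, 76 mm across, 26 mm high. Not part of the job: leave it in place. Origin on its underside.
- parts_bin: Open blue parts tray, 90 x 130 mm, 45 mm high. Not part of the job: leave it in place. Origin on its underside.
Mind the look-alikes: they are no part of the job. There is more than one size of the stand; the one meant has the size given above. Leave any orange look-alike of the jig alone.

How it is judged:
By the outcome, as a careful person would: the job done as asked, in the order asked, and still so for the second after the job is handed in, while the arm keeps its last pose, push and grip.
It also fails if it takes over 48 s, if anything falls off the work surface, if the arm or the gripper's body presses on something with over 40 N, if the wrist force passes 120 N, or if a joint passes its speed limit or range.

## Working session

There is one attempt and no reset: what is moved stays moved. The work goes in short steps, Python scripts to look and compute and a tool call to move; the robot and the scene stay as the last step left them, time stands still between calls to the robot, and variables do not carry over. Pictures are saved under pics/ and viewed, and the job is handed in when it is done.

Besides the shell and the picture viewer there is one more tool, called after ">>>" as name(argument=value, ...), one argument or row to a line, values as JSON. apply_moves: Moves the arm, as the interface text tells. Its arguments: {"type":"object","properties":{"xyz":{"type":"array","items":{"type":"array","items":{"type":"number"}}},"delta_rot":{"type":"array","items":{"type":"array","items":{"type":"number"}}},"gripper":{"type":"array","items":{"type":"number"}},"grip_force":{"type":"number"}},"required":["xyz","delta_rot","gripper"]}

```bash
mkdir -p pics; python3 - <<'E'
from cell import sense,snapshot
import cv2,pickle
s=sense(); print(s)
for n in("scene","top"):
    d=snapshot(n); cv2.imwrite(f"pics/{n}0.png",d["image"]); pickle.dump(d,open(n+"0.pkl","wb"))
    print(n,{k:v for k,v in d.items() if k!="image"})
E
```

```text
{'time': 0.0, 'joint_positions': array([9.91260545e-01, 1.04693297e-01, 9.64442821e-02, 1.56387873e+00,
       6.41788077e-06, 1.35310470e+00]), 'joint_vel': array([ 0.00226273, -0.00179111,  0.00028198, -0.00165067,  0.00034417,
        0.00120392]), 'effort': array([-2.09665122e-03, -5.56932306e+01,  5.03645289e+01,  1.69619214e-02,
       -2.85868409e-04, -1.79921358e-05]), 'position': array([0.21232516, 0.56106087, 0.40391193]), 'orientation': array([[-9.35245475e-01,  3.53999100e-01, -7.34501497e-04],
       [ 3.53999740e-01,  9.35244862e-01, -1.11050488e-03],
       [ 2.93821023e-04, -1.29860800e-03, -9.99999114e-01]]), 'ft_force': array([-0.24038288,  0.1013632 ,  0.02112972]), 'ft_torque': array([-0.06743884, -0.04242942, -0.03822732]), 'opening': 1.0023544334345267}
scene {'fx': 454.0605719871776, 'fy': 454.0605719871776, 'cx': 275.6535043654103, 'cy': 206.59113940490911, 'xyz': array([1.32368483, 0.35819091, 1.1877982 ]), 'attitude': array([[-0.39668543, -0.73995881,  0.54323257],
       [ 0.91788929, -0.32680304,  0.22512001],
       [ 0.01095052,  0.58792919,  0.80883828]])}
top {'fx': 543.6019900755986, 'fy': 543.6019900755986, 'cx': 281.4128587087522, 'cy': 206.43225525930367, 'xyz': array([0.37446462, 0.04151787, 1.50057318]), 'attitude': array([[-0.02535012,  0.98999333, -0.13881849],
       [-0.9996289 , -0.02371814,  0.01339821],
       [ 0.00997162,  0.13910663,  0.9902272 ]])}
```

View pics/scene0.png

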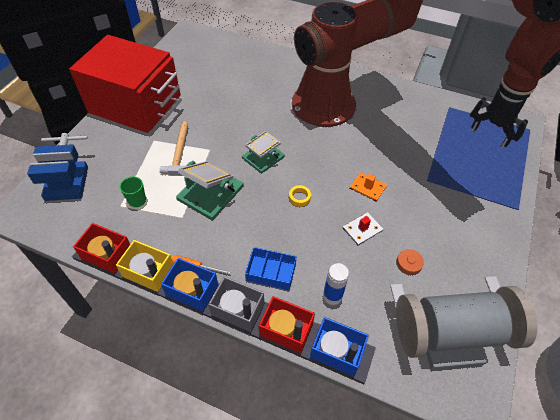

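View pics/top0.png

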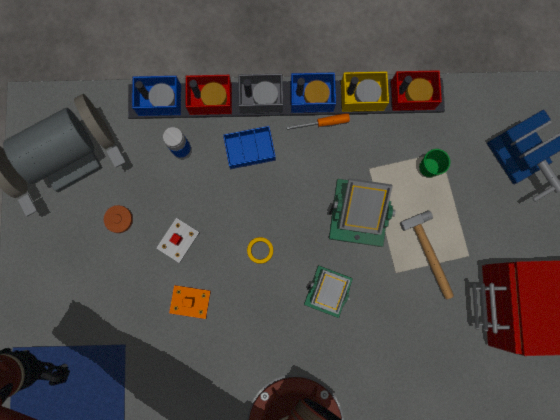

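The silver plate with the red grip (top ≈177,240) is the jig. The orange plate (190,302) is the look-alike. There are two stands, at (365,210), large, and (328,290), small; I'll check their sizes in enlarged crops.

```bash
cat > h.py <<'E'
import numpy as np,cv2,pickle
def load(n): return pickle.load(open(n+".pkl","rb"))
def ray(d,u,v):
    r=np.array([(u-d["cx"])/d["fx"],-(v-d["cy"])/d["fy"],-1.0]); return d["attitude"]@r
def at(d,u,v,z):
    r=ray(d,u,v); return d["xyz"]+r*(z-d["xyz"][2])/r[2]
def proj(d,p):
    q=d["attitude"].T@(np.asarray(p)-d["xyz"]); return np.array([d["cx"]+d["fx"]*q[0]/-q[2], d["cy"]-d["fy"]*q[1]/-q[2]])
def crop(d,x0,y0,w,h,k,fn):
    im=cv2.resize(d["image"][y0:y0+h,x0:x0+w],None,fx=k,fy=k,interpolation=cv2.INTER_CUBIC)
    for i in range(0,w,10):
        cv2.line(im,(i*k,0),(i*k,6),(255,0,255),1); 
        if i%20==0: cv2.putText(im,str(x0+i),(i*k,16),0,.35,(255,0,255),1)
    for i in range(0,h,10):
        cv2.line(im,(0,i*k),(6,i*k),(255,0,255),1)
        if i%20==0: cv2.putText(im,str(y0+i),(8,i*k+4),0,.35,(255,0,255),1)
    cv2.imwrite(fn,im)
E
python3 - <<'E'
from h import *
t=load("top0");s=load("scene0")
crop(t,150,210,60,60,10,"pics/jt.png")
crop(t,315,165,90,90,6,"pics/st.png")
crop(s,165,145,100,75,8,"pics/ss.png")
crop(s,330,200,60,50,10,"pics/js.png")
crop(t,300,255,70,70,8,"pics/small.png")
E
```

```text
(no output)
```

View pics/jt.png

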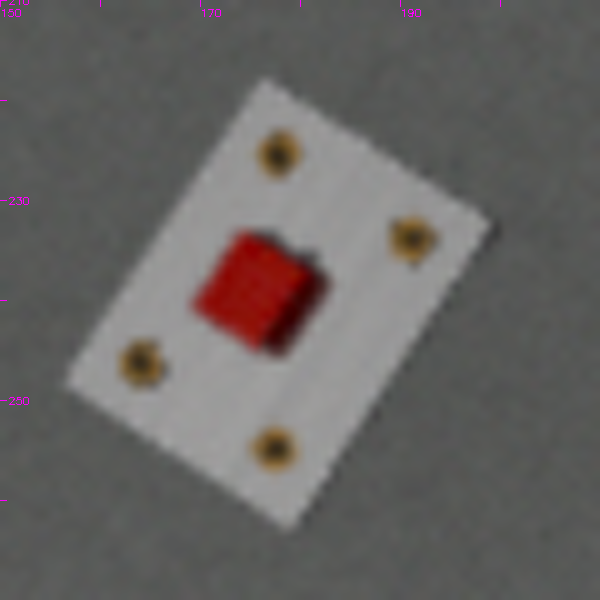

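View pics/st.png

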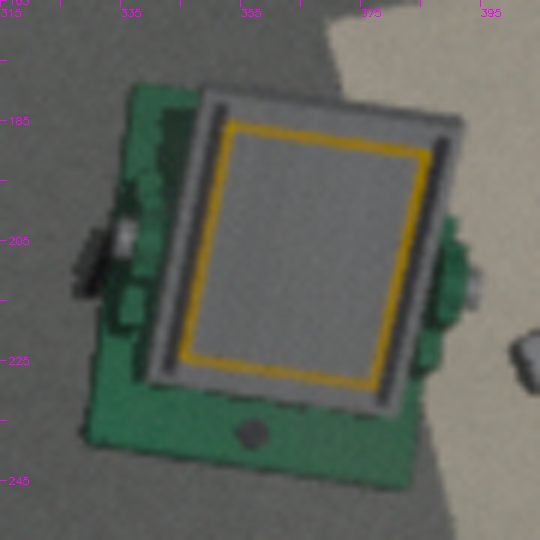

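View pics/ss.png

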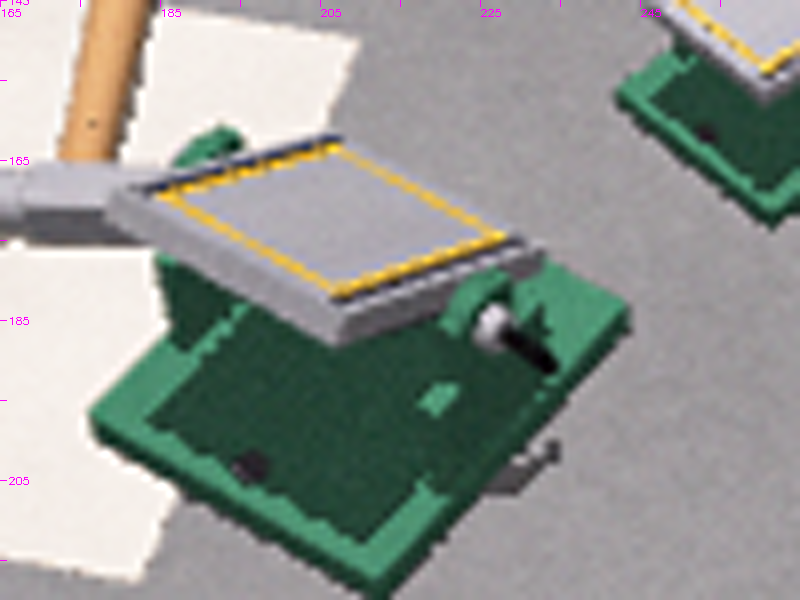

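View pics/js.png

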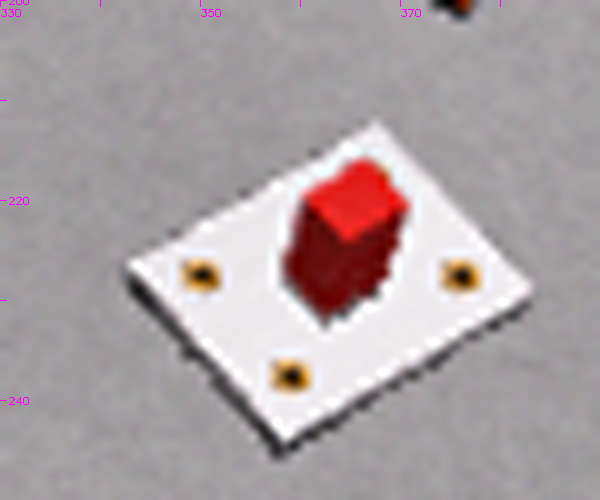

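View pics/small.png

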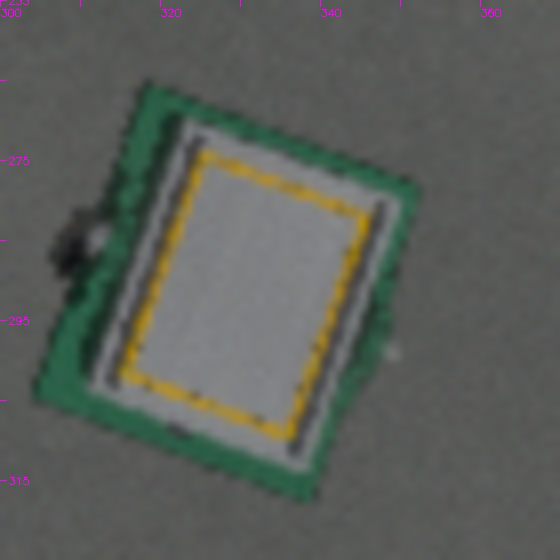

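```bash
cat > fit.py <<'E'
from h import *
from scipy.optimize import least_squares
t=load("top0");s=load("scene0")
for n,c in dict(jig=[(176.5,218),(199,232.2),(179.2,263),(156.7,248.3)]).items():
    P=[at(t,*p,0.010) for p in c]; print(n,np.round(P,4),[round(np.linalg.norm(P[i]-P[i-1]),4) for i in range(4)], "c",np.mean(P,0))
P=[at(s,*p,0.010) for p in [(367.5,212),(383.3,229),(357.8,244),(342.7,226.5)]]
print("jig scene",np.round(P,4),np.mean(P,0))
for nm,c in dict(big=[(329.5,239.5),(383,246.5),(337,179.3)],small=[(304.5,304.5),(339,317),(318.5,265.5),(352.5,278.5)]).items():
    P=[at(t,*p,0.018) for p in c]; print(nm,"sizes",np.linalg.norm(P[0]-P[1]),np.linalg.norm(P[0]-P[2]))
# fit stage: order (hi,+y),(hi,-y),(lo,-y),(lo,+y)
top=[(349,179.5),(391.8,185),(381.3,234),(339.3,228.5)]
sc=[(None),(None)]
def pts(q,hx,hy):
    x,y,w,a=q
    R=np.array([[np.cos(w),-np.sin(w),0],[np.sin(w),np.cos(w),0],[0,0,1]])
    L=[(hx,hy),(hx,-hy),(-hx,-hy),(-hx,hy)]
    return [np.array([x,y,.105])+R@np.array([u*np.cos(a),v,u*np.sin(a)]) for u,v in L]
sst={0:(233,176.3),1:(207.3,187-0.8-1.2),2:(179,169.5)}
def res(q):
    r=[proj(t,p)-c for p,c in zip(pts(q,.07,.056),top)]
    return np.ravel(r)
for a0 in(.3,.6):
    r=least_squares(res,[.46,-.12,-.1,a0]); print(r.x,r.cost,np.round(r.fun,2))
q=r.x
for hx,hy in((.07,.056),(.05,.038),(.052,.040)):
    print("scene pred",[tuple(np.round(proj(s,p),1)) for p in pts(q,hx,hy)]); print("top pred",[tuple(np.round(proj(t,p),1)) for p in pts(q,hx,hy)])
E
python3 fit.py
```

```text
jig [[0.5582 0.3112 0.01  ]
 [0.5174 0.2495 0.01  ]
 [0.4345 0.3037 0.01  ]
 [0.4761 0.3651 0.01  ]] [np.float64(0.0982), np.float64(0.074), np.float64(0.099), np.float64(0.0741)] c [0.49654506 0.30734545 0.01      ]
jig scene [[0.4339 0.3067 0.01  ]
 [0.4766 0.3703 0.01  ]
 [0.5607 0.3139 0.01  ]
 [0.5186 0.2518 0.01  ]] [0.49746392 0.31069572 0.01      ]
big sizes 0.14724847689256904 0.16893784208816992
small sizes 0.09805747233158633 0.11118377249710039
[ 0.56279552 -0.19490377 -0.16104969  0.55087885] 0.29110315967080497 [-0.57 -0.22  0.3   0.22  0.12  0.11  0.16 -0.13]
[ 0.56279552 -0.19490377 -0.16104968  0.55087885] 0.29110315967085776 [-0.57 -0.22  0.3   0.22  0.12  0.11  0.16 -0.13]
scene pred [(np.float64(207.0), np.float64(185.0)), (np.float64(177.5), np.float64(169.2)), (np.float64(204.6), np.float64(160.7)), (np.float64(232.4), np.float64(175.0))]
top pred [(np.float64(348.4), np.float64(179.3)), (np.float64(392.1), np.float64(185.2)), (np.float64(381.4), np.float64(234.1)), (np.float64(339.5), np.float64(228.4))]
scene pred [(np.float64(206.1), np.float64(180.9)), (np.float64(186.2), np.float64(170.3)), (np.float64(205.4), np.float64(164.1)), (np.float64(224.4), np.float64(173.9))]
top pred [(np.float64(354.1), np.float64(187.5)), (np.float64(383.5), np.float64(191.5)), (np.float64(376.1), np.float64(226.4)), (np.float64(347.5), np.float64(222.5))]
scene pred [(np.float64(206.2), np.float64(181.3)), (np.float64(185.3), np.float64(170.2)), (np.float64(205.3), np.float64(163.7)), (np.float64(225.3), np.float64(174.1))]
top pred [(np.float64(353.4), np.float64(186.7)), (np.float64(384.5), np.float64(190.9)), (np.float64(376.7), np.float64(227.2)), (np.float64(346.6), np.float64(223.1))]
```

The large stand's base measures about 147 x 169 mm, which matches 170 x 150. The small one is about 98 x 111 mm, a decoy. The jig measures 99 x 74 mm with its centre at about (0.497, 0.309), yaw -0.58. First vision estimate of the slope is 0.55.

```bash
cat > mv.py <<'E'
import numpy as np
from scipy.spatial.transform import Rotation as R
from cell import sense
def pose(tilt,yaw,yawflip=True):
    # tool R: x axis yaw+pi, tilted by tilt toward +x of the stand
    return R.from_euler('z',yaw)*R.from_matrix(np.array([[-1,0,0],[0,1,0],[0,0,-1]]).astype(float))*R.from_euler('y',-tilt)
def delta(p,Rt,p0=None,R0=None):
    s=sense()
    p0=s["position"] if p0 is None else p0
    R0=R.from_matrix(s["orientation"]) if R0 is None else R0
    d=R0.inv().apply(np.asarray(p)-p0)/.025
    r=(R0.inv()*Rt).as_rotvec()/np.radians(6)
    print("xyz",np.round(d,3),"rot",np.round(r,3)); return d,r
E
python3 - <<'E'
from mv import *
delta([.497,.309,.30],pose(0,-.58))
delta([.497,.309,.191],pose(0,-.58))
E
```

```text
xyz [-14.22   -5.395   4.163] rot [-1.200e-02 -1.000e-03  2.084e+00]
xyz [-14.221  -5.389   8.523] rot [-1.200e-02 -1.000e-03  2.084e+00]
```

>>> apply_moves(
  xyz=[
    [-1.4,-0.55,0.4],
    [-2.8,-1.1,0.8],
    [-4.2,-1.6,1.2],
    [-5.6,-2.15,1.7],
    [-7.1,-2.7,2.1],
  ],
  delta_rot=[
    [0,0,0.2],
    [0,0,0.4],
    [0,0,0.6],
    [0,0,0.8],
    [0,0,1.0],
  ],
  gripper=[85,85,85,85,85],
  grip_force=30,
)

```text
time: 0.52
position: [0.355, 0.4339, 0.3511]
orientation: [[-0.893, 0.45, -0.001], [0.45, 0.893, -0.0], [0.0, -0.001, -1.0]]
ft_force: [0.5, 0.3, 0.6]
opening: 0.991
```

```bash
python3 - <<'E'
from mv import *
delta([.497,.309,.30],pose(0,-.58))
E
```

```text
xyz [-7.321 -1.906  2.042] rot [-0.006 -0.004  1.081]
```

>>> apply_moves(
  xyz=[
    [-1.6,-0.4,0.4],
    [-3.2,-0.8,0.8],
    [-4.8,-1.2,1.3],
    [-6.2,-1.6,1.7],
    [-7.3,-1.9,2.0],
  ],
  delta_rot=[
    [0,0,0.2],
    [0,0,0.4],
    [0,0,0.7],
    [0,0,0.9],
    [0,0,1.08],
  ],
  gripper=[85,85,85,85,85],
)

```text
time: 0.93
position: [0.4978, 0.3082, 0.3007]
orientation: [[-0.835, 0.55, -0.001], [0.55, 0.835, -0.001], [0.0, -0.001, -1.0]]
ft_force: [0.4, 0.3, -0.3]
opening: 0.998
```

```bash
python3 - <<'E'
from mv import *
from h import *
from cell import snapshot
delta([.497,.309,.191],pose(0,-.58))
s=sense();g=s["position"]+s["orientation"]@[0,0,.155];print(g)
for n in("scene","top"):
    d=snapshot(n); pickle.dump(d,open(n+"1.pkl","wb")); print(proj(d,g),proj(d,[.497,.309,.034]))
d=load("top1");crop(d,130,190,100,100,6,"pics/t1.png")
d=load("scene1");crop(d,310,150,100,100,6,"pics/s1.png")
E
```

```text
xyz [0.042 0.015 4.386] rot [-0.011 -0.004 -0.022]
[0.49762799 0.30807888 0.14566125]
[369.8414247  201.39096964] [363.68561658 223.0680113 ]
[167.85665033 235.66162254] [175.66705905 239.45820674]
```

View pics/s1.png

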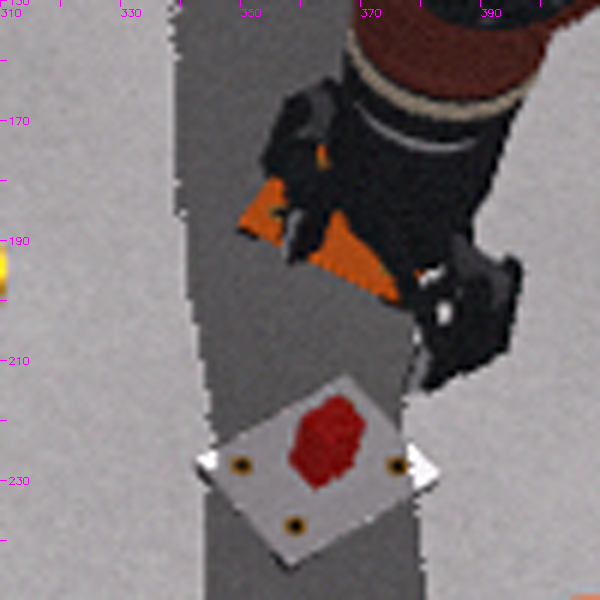

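The scene crop shows the red block centred near (364,223), against a prediction of (363.7,223.1), with the open fingers straddling it from above. Descending.

>>> apply_moves(
  xyz=[
    [0,0,0.9],
    [0,0,1.8],
    [0,0,2.8],
    [0.04,0,3.7],
    [0.04,0,4.35],
  ],
  delta_rot=[
    [0,0,0],
    [0,0,0],
    [0,0,0],
    [0,0,0],
    [0,0,0],
  ],
  gripper=[85,85,85,85,85],
)

```text
time: 1.45
position: [0.494, 0.3116, 0.1912]
orientation: [[-0.837, 0.547, -0.002], [0.547, 0.837, -0.001], [0.002, -0.002, -1.0]]
ft_force: [-0.3, -0.3, -0.3]
opening: 0.997
```

>>> apply_moves(
  xyz=[
    [0,0,0],
    [0,0,0],
    [0,0,0],
    [0,0,0],
    [0,0,0],
  ],
  delta_rot=[
    [0,0,0],
    [0,0,0],
    [0,0,0],
    [0,0,0],
    [0,0,0],
  ],
  gripper=[45,30,22,15,10],
  grip_force=40,
)

```text
time: 1.87
position: [0.4958, 0.3116, 0.1951]
orientation: [[-0.837, 0.548, 0.002], [0.548, 0.837, 0.001], [-0.001, 0.002, -1.0]]
ft_force: [-4.3, -8.3, 4.7]
opening: 0.294
```

>>> apply_moves(
  xyz=[
    [0,0,0],
    [0,0,0],
    [0,0,0],
    [0,0,0],
    [0,0,0],
  ],
  delta_rot=[
    [0,0,0],
    [0,0,0],
    [0,0,0],
    [0,0,0],
    [0,0,0],
  ],
  gripper=[10,10,10,10,10],
)

```text
time: 2.28
position: [0.4959, 0.3115, 0.195]
orientation: [[-0.837, 0.548, 0.002], [0.548, 0.837, 0.001], [-0.001, 0.002, -1.0]]
ft_force: [-1.6, 0.0, 5.8]
opening: 0.253
```

>>> apply_moves(
  xyz=[
    [0,0,-0.5],
    [0,0,-1.3],
    [0,0,-2.2],
    [0,0,-3.2],
    [0,0,-4.2],
  ],
  delta_rot=[
    [0,0,0],
    [0,0,0],
    [0,0,0],
    [0,0,0],
    [0,0,0],
  ],
  gripper=[10,10,10,10,10],
)

```text
time: 2.7
position: [0.4949, 0.3111, 0.3001]
orientation: [[-0.837, 0.548, -0.0], [0.548, 0.837, -0.0], [0.0, -0.0, -1.0]]
ft_force: [1.2, 0.8, -2.9]
opening: 0.252
```

>>> apply_moves(
  xyz=[
    [0,0,-0.8],
    [0,0,-1.2],
    [0,0,-1.2],
    [0,0,-1.2],
    [0,0,-1.2],
  ],
  delta_rot=[
    [0,0,0],
    [0,0,0],
    [0,0,0],
    [0,0,0],
    [0,0,0],
  ],
  gripper=[10,10,10,10,10],
)

```text
time: 3.12
position: [0.4949, 0.3111, 0.3268]
orientation: [[-0.837, 0.548, -0.002], [0.548, 0.837, -0.001], [0.001, -0.002, -1.0]]
ft_force: [-0.4, 0.3, -2.9]
opening: 0.251
```

```bash
python3 - <<'E'
from mv import *
from h import *
from cell import snapshot
s=sense();print(s["position"],s["ft_force"],s["ft_torque"],s["opening"])
for n in("scene","top"):
    d=snapshot(n); pickle.dump(d,open(n+"2.pkl","wb")); print(proj(d,s["position"]+s["orientation"]@[0,0,.155]))
d=load("top2");crop(d,110,190,100,100,6,"pics/t2.png")
d=load("scene2");crop(d,320,140,100,100,6,"pics/s2.png")
Rf=pose(.55,-.161)
print(delta([.50,-.0,.36],pose(0,-.161)))
n=np.array([-np.sin(.55)*np.cos(-.161),-np.sin(.55)*np.sin(-.161),np.cos(.55)])
print(np.array([.563,-.195,.105])+n*.195)
E
```

```text
[0.49490362 0.31109291 0.32682959] [-0.35490267  0.30886169 -2.88488705] [-0.00407806 -0.0098912   0.04246525] 0.25129450081042376
[372.7950509  195.39950782]
[164.55397346 236.01723732]
xyz [ -6.986 -10.301  -1.324] rot [-0.016 -0.02  -3.998]
(array([ -6.98594648, -10.30063894,  -1.32353222]), array([-0.0163406, -0.0199692, -3.9976989]))
[ 0.46239413 -0.17866104  0.27124228]
```

View pics/s2.png

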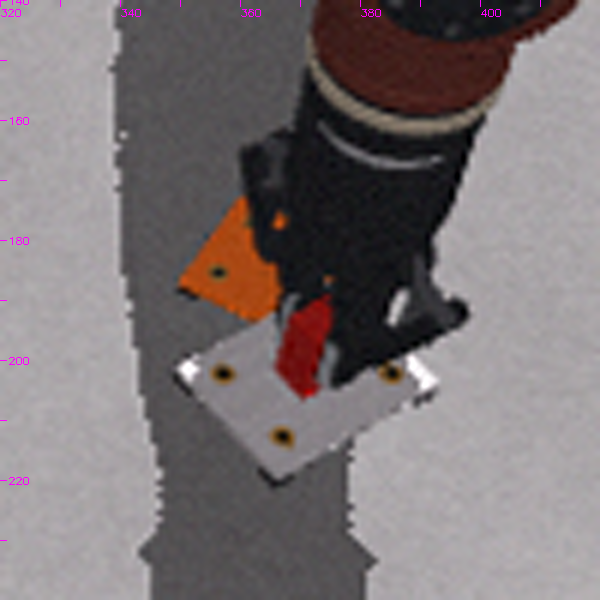

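View pics/t2.png

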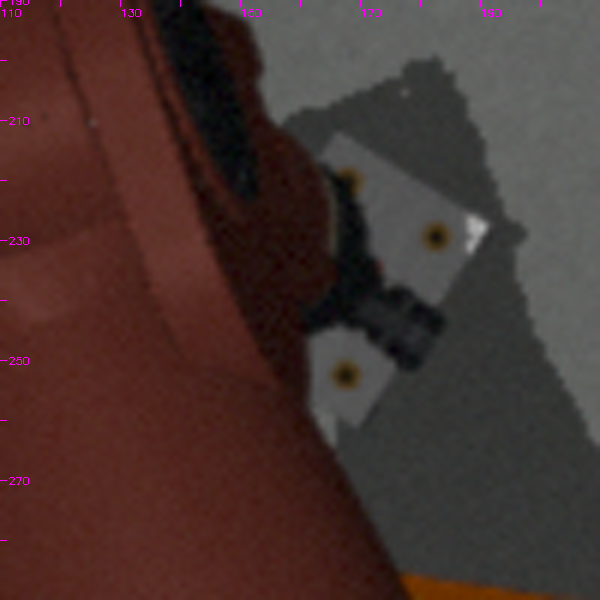

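```bash
python3 - <<'E'
from h import *
from mv import *
s=sense();p=s["position"];O=s["orientation"]
z=p[2]-.185
for n,c in(("top2",[(189.8,227.5),(166.5,212.3),(168.5,261.3)]),("scene2",[(350.3,201),(366,219),(390.5,203.5)])):
    d=load(n)
    for q in c: print(n,np.round(O.T@(at(d,*q,z)-p)*1000,1))
# also the jig on the bench in tool frame at grasp
for n,c in(("top",[.49654506,.30734545,.01]),("scene",[0.49746392,0.31069572,.01])):
    print(n,np.round(O.T@(np.array(c)-[.4959,.3115,.195])*1000,1))
E
```

```text
top2 [-50.2 -35.1 185. ]
top2 [-51.5  35.6 184.8]
top2 [ 48.3 -36.3 185.2]
scene2 [-48.2 -34.3 185. ]
scene2 [-51.   38.9 184.8]
scene2 [ 43.3  35.7 185. ]
top [ -3.1  -2.7 185. ]
scene [ -2.1   0.6 185. ]
```

```bash
python3 - <<'E'
from mv import *
d,r=delta([.421,-.172,.36],pose(.55,-.161))
R0=R.from_matrix(sense()["orientation"])
from scipy.spatial.transform import Slerp
print(np.round([d*k/15 for k in range(1,6)],2), np.round([r*k/15 for k in range(1,6)],2))
E
```

```text
xyz [ -8.11  -17.788  -1.31 ] rot [-1.115 -5.194 -3.892]
[[-0.54 -1.19 -0.09]
 [-1.08 -2.37 -0.17]
 [-1.62 -3.56 -0.26]
 [-2.16 -4.74 -0.35]
 [-2.7  -5.93 -0.44]] [[-0.07 -0.35 -0.26]
 [-0.15 -0.69 -0.52]
 [-0.22 -1.04 -0.78]
 [-0.3  -1.39 -1.04]
 [-0.37 -1.73 -1.3 ]]
```

>>> apply_moves(
  xyz=[
    [-0.3,-0.8,-0.3],
    [-0.8,-2.0,-0.6],
    [-1.4,-3.2,-0.9],
    [-2.0,-4.4,-1.1],
    [-2.6,-5.7,-1.3],
  ],
  delta_rot=[
    [0,-0.2,-0.2],
    [-0.1,-0.5,-0.4],
    [-0.2,-0.9,-0.7],
    [-0.3,-1.3,-1.0],
    [-0.4,-1.7,-1.3],
  ],
  gripper=[10,10,10,10,10],
)

```text
time: 3.63
position: [0.4711, 0.1554, 0.36]
orientation: [[-0.889, 0.424, 0.175], [0.422, 0.905, -0.051], [-0.18, 0.028, -0.983]]
ft_force: [0.7, 0.0, -1.4]
opening: 0.252
```

```bash
python3 - <<'E'
from mv import *
d,r=delta([.421,-.172,.36],pose(.55,-.161))
E
```

```text
xyz [ -3.745 -12.702   0.317] rot [-0.698 -3.462 -2.582]
```

>>> apply_moves(
  xyz=[
    [-0.4,-1.3,0],
    [-0.8,-2.6,0],
    [-1.2,-4.0,0.1],
    [-1.6,-5.3,0.1],
    [-2.0,-6.6,0.15],
  ],
  delta_rot=[
    [-0.1,-0.3,-0.2],
    [-0.15,-0.7,-0.5],
    [-0.2,-1.05,-0.8],
    [-0.3,-1.4,-1.05],
    [-0.35,-1.75,-1.3],
  ],
  gripper=[10,10,10,10,10],
)

```text
time: 4.05
position: [0.4455, -0.0154, 0.3603]
orientation: [[-0.889, 0.293, 0.352], [0.283, 0.956, -0.081], [-0.36, 0.027, -0.932]]
ft_force: [0.6, 0.1, -2.4]
opening: 0.252
```

```bash
python3 - <<'E'
from mv import *
d,r=delta([.421,-.172,.345],pose(.55,-.161))
E
```

```text
xyz [-0.682 -6.29   0.734] rot [-0.346 -1.71  -1.289]
```

>>> apply_moves(
  xyz=[
    [-0.2,-1.4,0.1],
    [-0.3,-2.9,0.3],
    [-0.5,-4.4,0.5],
    [-0.6,-5.6,0.7],
    [-0.68,-6.29,0.73],
  ],
  delta_rot=[
    [-0.1,-0.35,-0.3],
    [-0.15,-0.7,-0.6],
    [-0.2,-1.1,-0.85],
    [-0.3,-1.5,-1.1],
    [-0.35,-1.71,-1.29],
  ],
  gripper=[10,10,10,10,10],
)

```text
time: 4.47
position: [0.4202, -0.1731, 0.3439]
orientation: [[-0.841, 0.163, 0.515], [0.14, 0.987, -0.085], [-0.522, 0.001, -0.853]]
ft_force: [0.4, -0.4, -2.9]
opening: 0.25
```

```bash
python3 - <<'E'
from mv import *
from h import *
from cell import snapshot
for n in("scene","top"):
    d=snapshot(n); pickle.dump(d,open(n+"3.pkl","wb"))
s=sense();print(s["position"],s["ft_force"],s["ft_torque"],s["opening"])
delta([.421,-.172,.345],pose(.55,-.161))
d=load("top3");crop(d,300,140,120,110,6,"pics/t3.png")
d=load("scene3");crop(d,150,120,110,100,7,"pics/s3.png")
E
```

```text
[ 0.42031879 -0.17291012  0.34425024] [-0.19667017  0.24753151 -2.62230283] [ 0.09173615  0.85621619 -0.02260222] 0.25253099345572505
xyz [-0.033  0.04  -0.015] rot [-0.014 -0.021 -0.052]
```

View pics/s3.png

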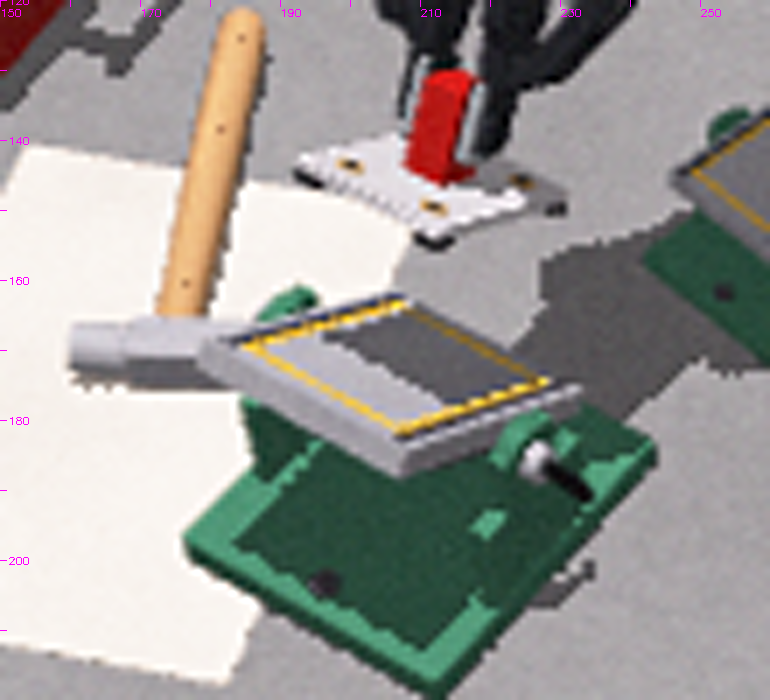

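View pics/t3.png

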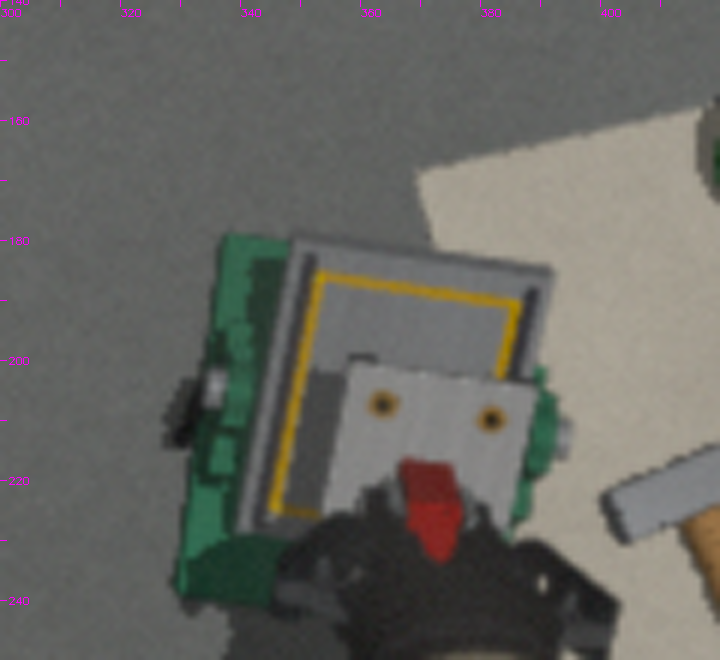

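```bash
cat > f2.py <<'E'
from fit import pts
from h import *
from mv import *
from scipy.optimize import least_squares
t=load("top0");s=load("scene0")
tp=[(349,179.5),(391.8,185),(381.3,234),(339.3,228.5)]
to=[(352.8,184.8),(387.2,189.8),(378.3,230.5),(344.5,225.5)]
# scene (hi,+y)=bottom,(hi,-y)=left,(lo,-y)=top,(lo,+y)=right
sp=[(207,184.7),(178.8,168.5),(206.9,162),(233,175.6)]
so=[(207,182),(184.6,169.5),(207,162.8),(228.7,174.7)]
def res(v):
    q=v[:4];bt=v[4:6];bs=v[6:8];h=v[8:10]
    r=[]
    for d,P,O,b in((t,tp,to,bt),(s,sp,so,bs)):
        r+=[proj(d,p)+b-c for p,c in zip(pts(q,.07,.056),P)]
        r+=[proj(d,p)+b-c for p,c in zip(pts(q,*h),O)]
    return np.concatenate([np.ravel(r)/.5,bt/.8,bs/.8])
r=least_squares(res,[.563,-.195,-.16,.55,0,0,0,0,.055,.042],x_scale=.01)
print(np.round(r.x,4),r.cost); print(np.round(r.fun[:32].reshape(4,8)*.5,1))
J=np.linalg.inv(r.jac.T@r.jac);print("sd",np.sqrt(np.diag(J))[:4])
np.save("stage.npy",r.x)
E
python3 f2.py | tail -8
python3 - <<'E'
from h import *
from mv import *
S=sense();p=S["position"];O=S["orientation"]
t=load("top3");s=load("scene3")
for th in(-.1,0,.1):
  for off in (-.0015,):
    # jig frame in tool: pivot about tool y at grasp point; plate top at 30mm beyond grasp
    Ry=R.from_euler('y',th).as_matrix()
    c=[(-.05,.038),(-.05,-.038),(.05,-.038),(.05,.038)]
    P=[p+O@(np.array([0,0,.155])+Ry@np.array([a+off,b,.030])) for a,b in c]
    print(th,"top",[np.round(proj(t,x),1).tolist() for x in P],"scene",[np.round(proj(s,x),1).tolist() for x in P])
E
```

```text
top pred [(np.float64(353.4), np.float64(186.7)), (np.float64(384.5), np.float64(190.9)), (np.float64(376.7), np.float64(227.2)), (np.float64(346.6), np.float64(223.1))]
[ 0.5613 -0.1941 -0.1722  0.5687  0.4246 -0.1612  0.7508  0.3133  0.0586
  0.0443] 13.504512177469879
[[-0.1  0.2  0.7  1.1 -0.   0.5  0.1 -0.2]
 [-0.2 -0.4 -0.1 -0.3 -0.5 -0.4  0.  -0.4]
 [ 1.   0.  -0.1  0.2 -0.9 -1.   0.5  0. ]
 [ 0.1  0.2 -0.5  0.1 -0.3  0.3 -0.1  0. ]]
sd [0.00174317 0.00167726 0.00517954 0.00917976]
-0.1 top [[357.7, 200.3], [389.3, 204.7], [380.6, 239.8], [350.2, 235.4]] scene [[212.1, 150.9], [191.5, 140.4], [210.4, 138.7], [230.0, 148.4]]
0 top [[357.4, 200.5], [388.8, 204.9], [380.5, 241.8], [350.0, 237.4]] scene [[212.2, 152.4], [191.7, 141.9], [211.3, 137.1], [230.9, 146.9]]
0.1 top [[357.0, 200.9], [388.3, 205.4], [380.5, 243.7], [350.0, 239.3]] scene [[212.5, 153.7], [192.1, 143.3], [212.2, 135.6], [231.8, 145.3]]
```

```bash
cat > tgt.py <<'E'
from mv import *
def target(gap,slope=.56,yaw=-.166,c=(.5615,-.1945,.105),off=-.0015,H=.195,up=0,left=0):
    Rt=pose(slope,yaw); M=Rt.as_matrix()
    p=np.array(c)-M[:,2]*(H+gap)-M[:,0]*off-M[:,0]*up+M[:,1]*left
    return p,Rt
E
python3 - <<'E'
from tgt import *
print(delta(*target(.012)))
E
```

```text
xyz [0.269 0.078 2.866] rot [ 0.011 -0.117 -0.012]
(array([0.26868292, 0.07778758, 2.8661401 ]), array([ 0.01094433, -0.11695101, -0.01165504]))
```

>>> apply_moves(
  xyz=[
    [0.1,0.05,0.6],
    [0.2,0.08,1.3],
    [0.27,0.08,2.0],
    [0.27,0.08,2.6],
    [0.27,0.08,2.87],
  ],
  delta_rot=[
    [0,-0.05,0],
    [0,-0.1,0],
    [0,-0.12,0],
    [0,-0.12,0],
    [0,-0.12,0],
  ],
  gripper=[10,10,10,10,10],
)

```text
time: 4.98
position: [0.453, -0.1725, 0.2782]
orientation: [[-0.837, 0.161, 0.523], [0.139, 0.987, -0.083], [-0.529, 0.003, -0.848]]
ft_force: [-0.3, -0.1, -3.5]
opening: 0.251
```

>>> apply_moves(
  xyz=[
    [0,0,0],
    [0,0,0],
    [0,0,0],
    [0,0,0],
    [0,0,0],
  ],
  delta_rot=[
    [0,0,0],
    [0,0,0],
    [0,0,0],
    [0,0,0],
    [0,0,0],
  ],
  gripper=[10,10,10,10,10],
)

```text
time: 5.4
position: [0.4531, -0.1739, 0.2823]
orientation: [[-0.834, 0.162, 0.527], [0.137, 0.987, -0.086], [-0.534, 0.0, -0.846]]
ft_force: [0.6, 0.0, -3.1]
opening: 0.253
```

```bash
cat > look.py <<'E'
import sys
from tgt import *
from h import *
from cell import snapshot
k=sys.argv[1]
for n in("scene","top"):
    d=snapshot(n); pickle.dump(d,open(n+k+".pkl","wb"))
s=sense();O=s["orientation"]
print(s["time"],s["position"],"Ftool",np.round(O.T@s["ft_force"],2),"Ttool",np.round(O.T@s["ft_torque"],3),s["opening"],"j",np.round(s["joint_positions"],2))
delta(*target(.0))
d=load("top"+k);crop(d,325,165,80,80,8,f"pics/t{k}.png")
d=load("scene"+k);crop(d,165,125,80,70,9,f"pics/s{k}.png")
E
python3 look.py 4
```

```text
5.5 [ 0.45310799 -0.17388551  0.28198636] Ftool [ 2.11 -1.19  2.05] Ttool [0.029 0.823 0.031] 0.24917823247848292 j [-0.72 -0.71 -0.86  0.93  0.28 -0.48]
xyz [ 0.084 -0.098  0.541] rot [0.021 0.026 0.024]
```

View pics/s4.png

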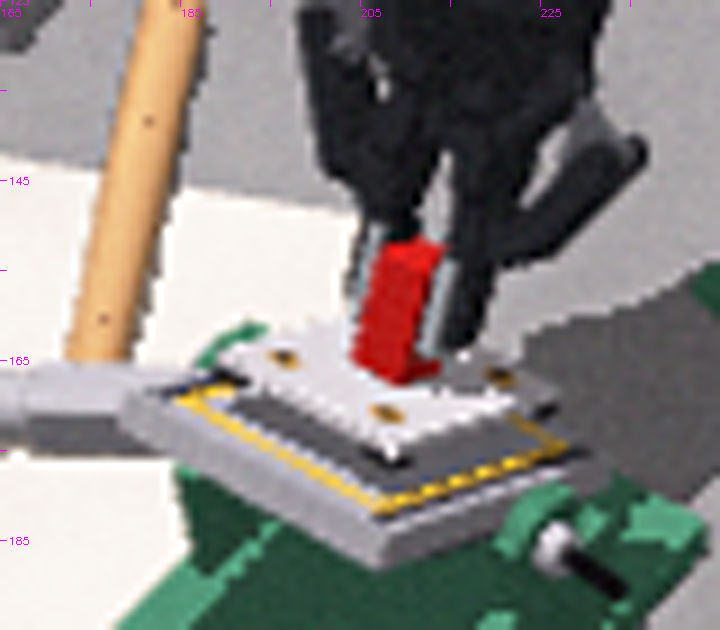

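View pics/t4.png

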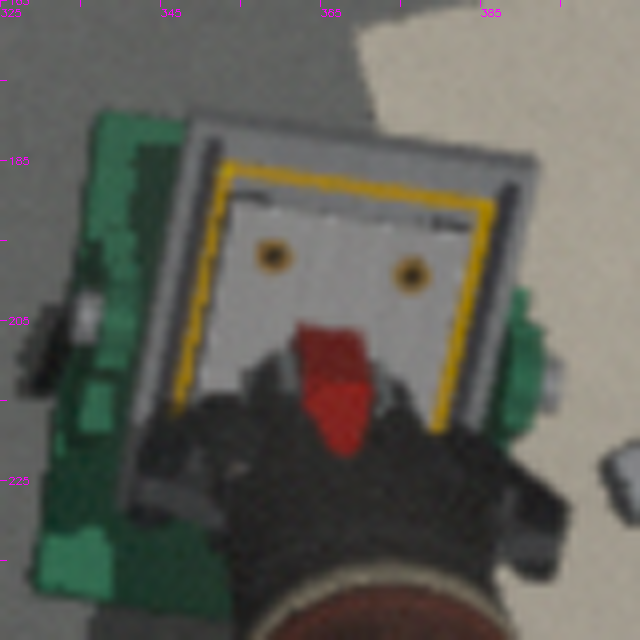

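>>> apply_moves(
  xyz=[
    [0.04,-0.05,0.05],
    [0.08,-0.1,0.1],
    [0.08,-0.1,0.2],
    [0.08,-0.1,0.25],
    [0.08,-0.1,0.25],
  ],
  delta_rot=[
    [0,0,0],
    [0,0,0],
    [0,0,0],
    [0,0,0],
    [0,0,0],
  ],
  gripper=[10,10,10,10,10],
)

```text
time: 5.92
position: [0.4543, -0.1765, 0.2744]
orientation: [[-0.835, 0.162, 0.525], [0.138, 0.987, -0.085], [-0.532, 0.001, -0.847]]
ft_force: [-0.2, 0.0, -2.5]
opening: 0.249
```

>>> apply_moves(
  xyz=[
    [0,0,0],
    [0,0,0],
    [0,0,0],
    [0,0,0],
    [0,0,0],
  ],
  delta_rot=[
    [0,0,0],
    [0,0,0],
    [0,0,0],
    [0,0,0],
    [0,0,0],
  ],
  gripper=[10,10,10,10,10],
)

```text
time: 6.33
position: [0.4543, -0.1765, 0.2751]
orientation: [[-0.835, 0.162, 0.526], [0.137, 0.987, -0.085], [-0.533, 0.001, -0.846]]
ft_force: [0.7, -0.6, -2.6]
opening: 0.251
```

```bash
python3 look.py 5; cat > chk.py <<'E'
import sys
from h import *; from tgt import *; from fit import pts
k=sys.argv[1]; S=sense();p=S["position"];O=S["orientation"];v=np.load("stage.npy")
for n,b in(("top",v[4:6]),("scene",v[6:8])):
    d=load(n+k)
    c=[(-.05,.038),(-.05,-.038),(.05,-.038),(.05,.038)]
    print(n,"jig",[np.round(proj(d,p+O@np.array([a-.0015,bb,.185]))+b,1).tolist() for a,bb in c],"outline",[np.round(proj(d,x)+b,1).tolist() for x in pts(v[:4],*v[8:10])])
E
python3 chk.py 5|tail -2
```

```text
6.4333 [ 0.45430828 -0.17647664  0.27502572] Ftool [ 1.61 -0.26  1.64] Ttool [-0.003  0.877 -0.013] 0.25072511312074713 j [-0.72 -0.7  -0.87  0.91  0.29 -0.48]
xyz [-0.011 -0.003  0.272] rot [0.026 0.019 0.024]
top jig [[354.6, 190.3], [384.4, 194.4], [376.7, 229.5], [347.8, 225.5]] outline [[352.6, 184.4], [387.1, 189.5], [377.8, 230.1], [344.5, 225.1]]
scene jig [[208.6, 175.9], [188.7, 165.4], [207.8, 159.7], [226.9, 169.5]] outline [[207.1, 182.2], [184.1, 169.6], [206.7, 163.1], [228.6, 174.7]]
```

View pics/t5.png

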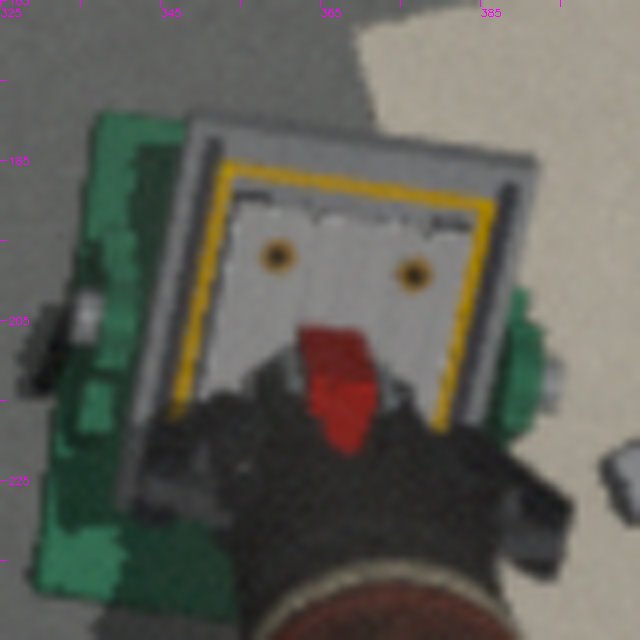

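View pics/s5.png

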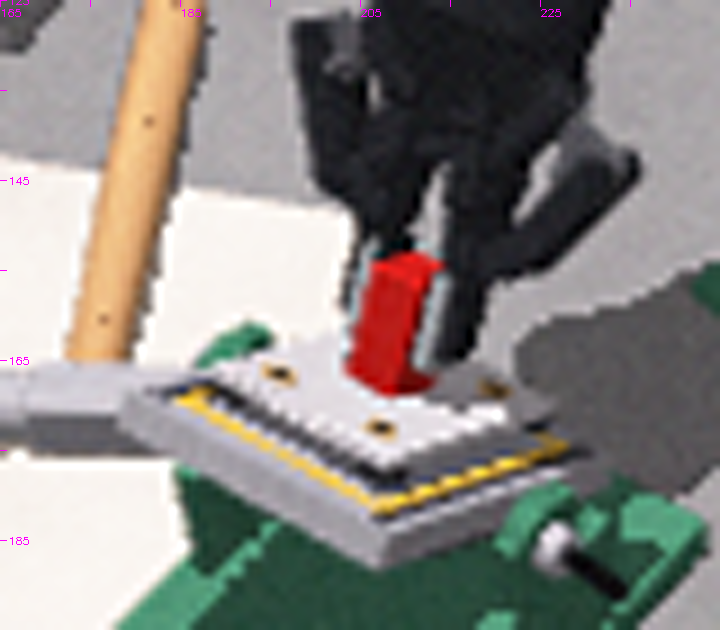

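>>> apply_moves(
  xyz=[
    [0,0,0.04],
    [0,0,0.08],
    [0,0,0.12],
    [0,0,0.12],
    [0,0,0.12],
  ],
  delta_rot=[
    [0,0,0],
    [0,0,0],
    [0,0,0],
    [0,0,0],
    [0,0,0],
  ],
  gripper=[10,10,10,10,10],
)

```text
time: 6.85
position: [0.4559, -0.1767, 0.2723]
orientation: [[-0.835, 0.162, 0.526], [0.137, 0.987, -0.085], [-0.533, 0.001, -0.846]]
ft_force: [0.7, -0.2, -3.1]
opening: 0.252
```

```bash
cat > st.py <<'E'
from tgt import *
s=sense();O=s["orientation"]
print(s["time"],np.round(s["position"],4),"Ftool",np.round(O.T@s["ft_force"],2),"Ttool",np.round(O.T@s["ft_torque"],3))
z=-O[:,2]; print("slope",round(np.arccos(z[2]),4),"yaw(y axis)",round(np.arctan2(-O[0,1],O[1,1]),4),"roll",round(O[2,1],4))
delta(*target(0))
E
python3 st.py
```

```text
6.85 [ 0.4559 -0.1767  0.2723] Ftool [ 1.08 -0.1   3.04] Ttool [ 0.043  0.811 -0.021]
slope 0.5617 yaw(y axis) -0.1624 roll 0.0012
xyz [-0.016 -0.004  0.145] rot [0.028 0.016 0.023]
```

>>> apply_moves(
  xyz=[
    [0,0,0.03],
    [0,0,0.06],
    [0,0,0.08],
    [0,0,0.08],
    [0,0,0.08],
  ],
  delta_rot=[
    [0,0,0],
    [0,0,0],
    [0,0,0],
    [0,0,0],
    [0,0,0],
  ],
  gripper=[10,10,10,10,10],
)

```text
time: 7.27
position: [0.4569, -0.1769, 0.2707]
orientation: [[-0.835, 0.162, 0.526], [0.137, 0.987, -0.085], [-0.533, 0.001, -0.846]]
ft_force: [0.3, 0.3, -2.3]
opening: 0.253
```

```bash
python3 st.py
```

```text
7.2667 [ 0.4569 -0.1769  0.2707] Ftool [1.04 0.34 2.1 ] Ttool [-0.028  0.862  0.017]
slope 0.5618 yaw(y axis) -0.1624 roll 0.0011
xyz [-0.013 -0.004  0.068] rot [0.027 0.017 0.023]
```

>>> apply_moves(
  xyz=[
    [0,0,0.02],
    [0,0,0.04],
    [0,0,0.04],
    [0,0,0.04],
    [0,0,0.04],
  ],
  delta_rot=[
    [0,0,0],
    [0,0,0],
    [0,0,0],
    [0,0,0],
    [0,0,0],
  ],
  gripper=[10,10,10,10,10],
)

```text
time: 7.68
position: [0.4573, -0.1769, 0.2702]
orientation: [[-0.835, 0.162, 0.526], [0.138, 0.987, -0.085], [-0.532, 0.001, -0.846]]
ft_force: [-8.4, 3.6, 1.3]
opening: 0.25
```

```bash
python3 st.py
```

```text
7.6833 [ 0.4573 -0.1769  0.2702] Ftool [ 6.79  2.19 -5.79] Ttool [-0.172  1.416  0.048]
slope 0.5616 yaw(y axis) -0.1625 roll 0.0011
xyz [-0.009 -0.006  0.044] rot [0.027 0.015 0.022]
```

>>> apply_moves(
  xyz=[
    [0,0,0],
    [0,0,0],
    [0,0,0],
    [0,0,0],
    [0,0,0],
  ],
  delta_rot=[
    [0,0,0],
    [0,0,0],
    [0,0,0],
    [0,0,0],
    [0,0,0],
  ],
  gripper=[10,10,10,10,10],
)

```text
time: 8.1
position: [0.4573, -0.1769, 0.2702]
orientation: [[-0.835, 0.162, 0.526], [0.138, 0.987, -0.085], [-0.533, 0.001, -0.846]]
ft_force: [-8.7, 3.1, 2.9]
opening: 0.252
```

```bash
python3 st.py;  python3 look.py 6;python3 chk.py 6|tail -2
```

```text
8.1 [ 0.4573 -0.1769  0.2702] Ftool [ 6.15  1.69 -7.27] Ttool [-0.163  1.357  0.044]
slope 0.5616 yaw(y axis) -0.1625 roll 0.0011
xyz [-0.009 -0.007  0.045] rot [0.027 0.015 0.022]
8.2 [ 0.45734142 -0.17688682  0.27021257] Ftool [ 4.99  2.88 -6.46] Ttool [-0.183  1.413  0.057] 0.2490825080175009 j [-0.71 -0.68 -0.86  0.9   0.28 -0.48]
xyz [-0.01  -0.007  0.044] rot [0.027 0.014 0.022]
top jig [[354.4, 189.5], [384.1, 193.6], [376.5, 228.5], [347.7, 224.5]] outline [[352.6, 184.4], [387.1, 189.5], [377.8, 230.1], [344.5, 225.1]]
scene jig [[208.2, 177.6], [188.3, 167.1], [207.4, 161.3], [226.5, 171.1]] outline [[207.1, 182.2], [184.1, 169.6], [206.7, 163.1], [228.6, 174.7]]
```

View pics/s6.png

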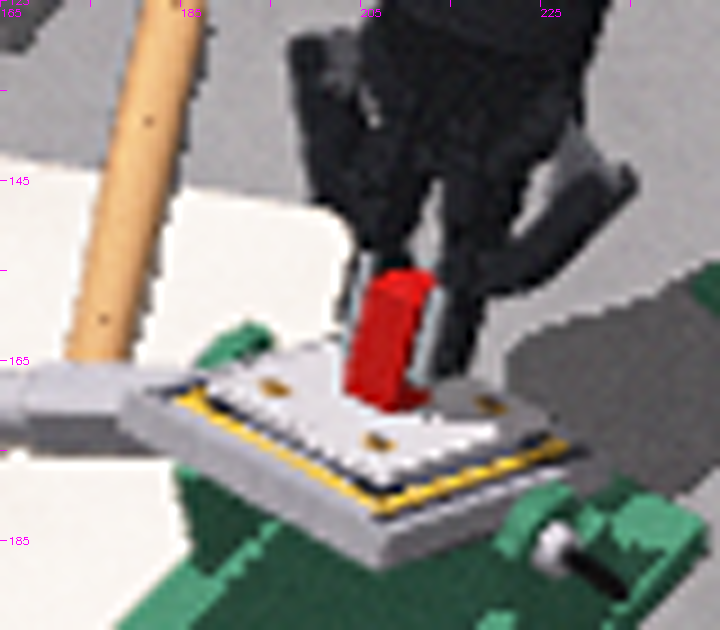

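View pics/t6.png

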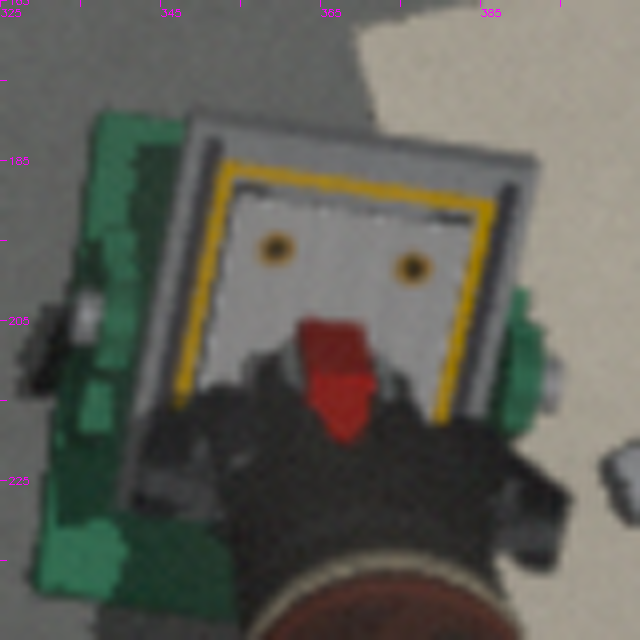

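```bash
cat > rel.py <<'E'
from h import *; from fit import pts
v=np.load("stage.npy");q=v[:4]
w,a=q[2],q[3]
R=np.array([[np.cos(w),-np.sin(w),0],[np.sin(w),np.cos(w),0],[0,0,1]])
ex=R@[np.cos(a),0,np.sin(a)];ey=R@[0,1,0];n=R@[-np.sin(a),0,np.cos(a)];c=np.array([q[0],q[1],.105])
for k,b in(("top0",v[4:6]),("scene0",v[6:8])):
    d=load(k)
    L=[(1,1),(1,-1),(-1,-1),(-1,1)]
    J=[proj(d,c+ex*.05*i+ey*.038*j+n*.0095)+b for i,j in L]
    H=[proj(d,c+ex*.04*0+ex*.03*0+n*.0535)+b]
    O=[proj(d,c+ex*v[8]*i+ey*v[9]*j)+b for i,j in L]
    print(k,"ideal jig",np.round(J,1).tolist(),"outline",np.round(O,1).tolist(),"griptop",np.round(H,1))
    p0=proj(d,c+n*.0095);print("  px per mm up",(proj(d,c+n*.0095+ex*.001)-p0).round(3),"left",(proj(d,c+n*.0095+ey*.001)-p0).round(3),"n",(proj(d,c+n*.0105)-p0).round(3))
E
python3 rel.py|tail -4
python3 - <<'E'
import sys;sys.path.insert(0,'.')
import os;os.chdir('.')
from h import *
crop(load("top6"),348,178,42,40,16,"pics/t6b.png")
crop(load("scene6"),178,155,56,36,14,"pics/s6b.png")
E
```

```text
top0 ideal jig [[354.6, 189.3], [384.3, 193.7], [376.4, 228.4], [347.6, 224.2]] outline [[352.6, 184.4], [387.1, 189.5], [377.8, 230.1], [344.5, 225.1]] griptop [[366.9 216.4]]
  px per mm up [ 0.075 -0.348] left [-0.384 -0.057] n [0.027 0.161]
scene0 ideal jig [[207.9, 177.9], [188.2, 167.2], [207.4, 161.7], [226.3, 171.7]] outline [[207.1, 182.2], [184.1, 169.6], [206.7, 163.1], [228.6, 174.7]] griptop [[211.1 156.7]]
  px per mm up [-0.189  0.058] left [0.254 0.136] n [ 0.078 -0.287]
```

View pics/t6b.png

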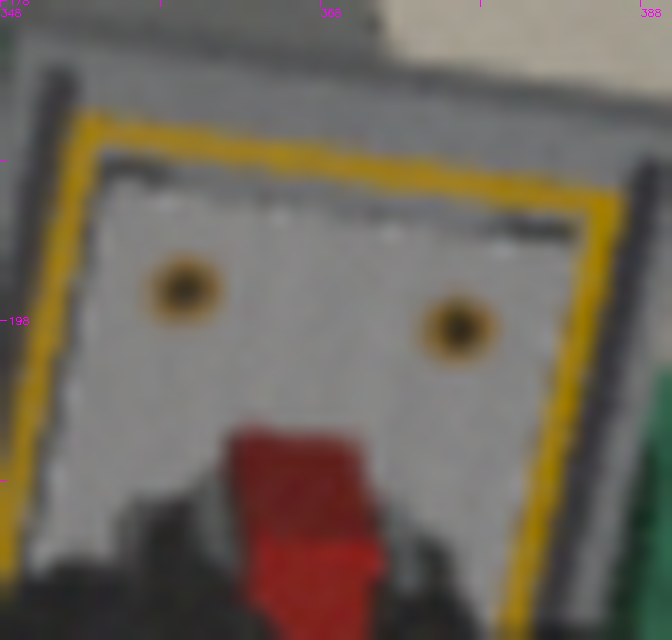

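View pics/s6b.png

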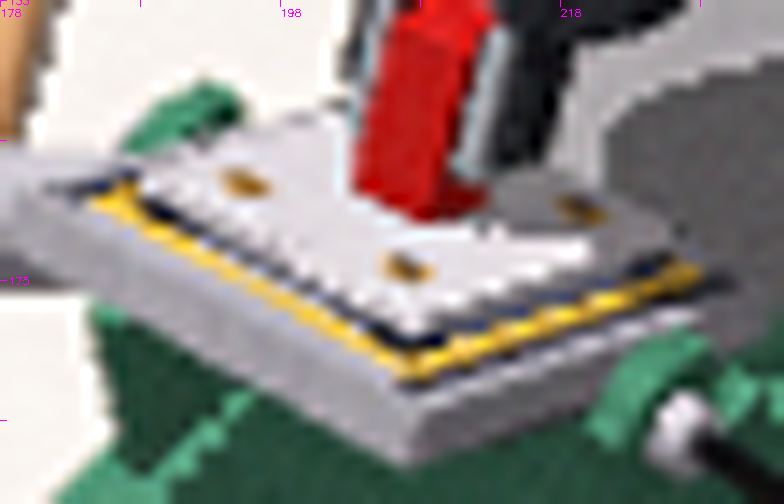

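>>> apply_moves(
  xyz=[
    [0,0,-0.05],
    [0,0,-0.1],
    [0.12,-0.02,-0.1],
    [0.284,-0.02,-0.1],
    [0.284,-0.02,-0.1],
  ],
  delta_rot=[
    [0,0,0],
    [0,0,0],
    [0,-0.14,0],
    [0,-0.286,0],
    [0,-0.286,0],
  ],
  gripper=[10,10,10,10,10],
)

```text
time: 8.62
position: [0.4496, -0.1761, 0.2674]
orientation: [[-0.819, 0.162, 0.551], [0.135, 0.987, -0.089], [-0.558, 0.002, -0.83]]
ft_force: [0.2, 0.3, -3.5]
opening: 0.251
```

>>> apply_moves(
  xyz=[
    [0,0,0],
    [0,0,0],
    [0,0,0],
    [0,0,0],
    [0,0,0],
  ],
  delta_rot=[
    [0,0,0],
    [0,0,0],
    [0,0,0],
    [0,0,0],
    [0,0,0],
  ],
  gripper=[10,10,10,10,10],
)

```text
time: 9.03
position: [0.4502, -0.1763, 0.2683]
orientation: [[-0.819, 0.162, 0.551], [0.135, 0.987, -0.089], [-0.558, 0.001, -0.83]]
ft_force: [0.8, 0.3, -3.3]
opening: 0.253
```

```bash
python3 st.py
```

```text
9.0333 [ 0.4502 -0.1763  0.2683] Ftool [1.21 0.45 3.13] Ttool [ 0.05   0.846 -0.009]
slope 0.5919 yaw(y axis) -0.1624 roll 0.001
xyz [-0.286  0.017  0.14 ] rot [0.027 0.305 0.024]
```

>>> apply_moves(
  xyz=[
    [0,0,0.02],
    [0,0,0.04],
    [0,0,0.06],
    [0,0,0.06],
    [0,0,0.06],
  ],
  delta_rot=[
    [0,0,0],
    [0,0,0],
    [0,0,0],
    [0,0,0],
    [0,0,0],
  ],
  gripper=[10,10,10,10,10],
)

```text
time: 9.45
position: [0.451, -0.1764, 0.2669]
orientation: [[-0.819, 0.162, 0.551], [0.135, 0.987, -0.089], [-0.558, 0.001, -0.83]]
ft_force: [0.2, 0.2, -2.1]
opening: 0.251
```

```bash
python3 st.py
```

```text
9.45 [ 0.451  -0.1764  0.2669] Ftool [1.05 0.19 1.81] Ttool [0.011 0.896 0.016]
slope 0.5918 yaw(y axis) -0.1623 roll 0.0011
xyz [-0.293  0.016  0.077] rot [0.028 0.303 0.024]
```

>>> apply_moves(
  xyz=[
    [0,0,0.01],
    [0,0,0.02],
    [0,0,0.04],
    [0,0,0.04],
    [0,0,0.04],
  ],
  delta_rot=[
    [0,0,0],
    [0,0,0],
    [0,0,0],
    [0,0,0],
    [0,0,0],
  ],
  gripper=[10,10,10,10,10],
)

```text
time: 9.87
position: [0.4515, -0.1765, 0.2664]
orientation: [[-0.819, 0.162, 0.551], [0.135, 0.987, -0.089], [-0.558, 0.001, -0.83]]
ft_force: [-1.7, 1.3, -0.2]
opening: 0.253
```

```bash
python3 st.py
```

```text
9.8667 [ 0.4515 -0.1765  0.2664] Ftool [ 1.62  0.99 -0.89] Ttool [-0.06   1.097 -0.03 ]
slope 0.592 yaw(y axis) -0.1625 roll 0.001
xyz [-0.286  0.017  0.045] rot [0.026 0.306 0.023]
```

>>> apply_moves(
  xyz=[
    [0,0,0.01],
    [0,0,0.02],
    [0,0,0.03],
    [0,0,0.03],
    [0,0,0.03],
  ],
  delta_rot=[
    [0,0,0],
    [0,0,0],
    [0,0,0],
    [0,0,0],
    [0,0,0],
  ],
  gripper=[10,10,10,10,10],
)

```text
time: 10.28
position: [0.4521, -0.1766, 0.2661]
orientation: [[-0.819, 0.162, 0.551], [0.134, 0.987, -0.09], [-0.559, 0.001, -0.829]]
ft_force: [-4.6, 2.9, 4.2]
opening: 0.252
```

```bash
cat > avg.py <<'E'
from tgt import *
from cell import snapshot
W=[]
for i in range(5):
    s=sense();O=s["orientation"];W.append(np.r_[O.T@s["ft_force"],O.T@s["ft_torque"]]);snapshot("top")
w=np.mean(W,0);b=np.array([1.1,.2,2.3,.02,.85,0]);f=w-b
print("avg",np.round(w,2),"net",np.round(f,2),"pos",np.round(s["position"],4),s["time"])
H=.195
# T=r x F, r=(rx,ry,H): Tx=ry Fz-H Fy ; Ty=H Fx-rx Fz
print("cop x(down-slope+)",round((H*f[0]-f[4])/f[2],4),"cop y",round((f[3]+H*f[1])/f[2],4))
E
python3 avg.py; python3 st.py
```

```text
avg [ 1.9   2.04 -6.08 -0.25  1.31  0.11] net [ 0.8   1.84 -8.38 -0.27  0.46  0.11] pos [ 0.4521 -0.1766  0.2661] 10.4833
cop x(down-slope+) 0.0368 cop y -0.0106
10.5333 [ 0.4521 -0.1766  0.2661] Ftool [ 1.44  1.69 -5.87] Ttool [-0.205  1.318  0.092]
slope 0.5926 yaw(y axis) -0.1623 roll 0.0008
xyz [-0.274  0.017  0.026] rot [0.026 0.311 0.026]
```

>>> apply_moves(
  xyz=[
    [0,0,-0.04],
    [0,0,-0.07],
    [-0.06,0,-0.07],
    [-0.12,0,-0.07],
    [-0.12,0,-0.07],
  ],
  delta_rot=[
    [0,0,0],
    [0,0,0],
    [0,0.07,0],
    [0,0.14,0],
    [0,0.14,0],
  ],
  gripper=[10,10,10,10,10],
)

```text
time: 10.95
position: [0.4537, -0.177, 0.2688]
orientation: [[-0.827, 0.162, 0.538], [0.136, 0.987, -0.087], [-0.545, 0.001, -0.838]]
ft_force: [0.4, 0.5, -2.1]
opening: 0.252
```

>>> apply_moves(
  xyz=[
    [0,0,0.0],
    [0,0,0.02],
    [0,0,0.04],
    [0,0,0.06],
    [0,0,0.07],
  ],
  delta_rot=[
    [0,0,0],
    [0,0,0],
    [0,0,0],
    [0,0,0],
    [0,0,0],
  ],
  gripper=[10,10,10,10,10],
)

```text
time: 11.37
position: [0.4542, -0.1769, 0.2675]
orientation: [[-0.827, 0.162, 0.538], [0.136, 0.987, -0.087], [-0.545, 0.001, -0.838]]
ft_force: [-11.7, 5.0, 5.5]
opening: 0.254
```

```bash
python3 avg.py; python3 st.py
```

```text
avg [  7.09   2.63 -10.5   -0.17   1.54   0.04] net [  5.99   2.43 -12.8   -0.19   0.69   0.04] pos [ 0.4542 -0.1769  0.2676] 11.5667
cop x(down-slope+) -0.0375 cop y -0.0223
11.6167 [ 0.4542 -0.1769  0.2676] Ftool [ 7.27  2.12 -9.59] Ttool [-0.195  1.528  0.064]
slope 0.5768 yaw(y axis) -0.1626 roll 0.0011
xyz [-0.17   0.013  0.024] rot [0.026 0.16  0.022]
```

>>> apply_moves(
  xyz=[
    [0,0,-0.04],
    [0,0,-0.08],
    [0.03,0.02,-0.08],
    [0.06,0.04,-0.08],
    [0.06,0.04,-0.08],
  ],
  delta_rot=[
    [0,0,0],
    [0,0,0],
    [0.03,-0.035,0.04],
    [0.05,-0.07,0.08],
    [0.05,-0.07,0.08],
  ],
  gripper=[10,10,10,10,10],
)

```text
time: 12.03
position: [0.4521, -0.1754, 0.2677]
orientation: [[-0.821, 0.172, 0.544], [0.144, 0.985, -0.094], [-0.552, 0.002, -0.834]]
ft_force: [-0.3, -0.6, -2.5]
opening: 0.248
```

```bash
python3 look.py 7; python3 avg.py; python3 -c "
from h import *
crop(load('top7'),348,178,42,40,16,'pics/t7b.png')
crop(load('scene7'),178,155,56,36,14,'pics/s7b.png')"
```

```text
12.1333 [ 0.45214035 -0.17552996  0.26786722] Ftool [ 0.55 -1.34  2.02] Ttool [-0.053  0.904  0.054] 0.2471504924253902 j [-0.72 -0.73 -0.9   0.88  0.29 -0.47]
xyz [-0.239 -0.024  0.084] rot [-0.022  0.234 -0.057]
avg [ 1.4  -0.03  2.43 -0.01  0.86 -0.  ] net [ 0.3  -0.23  0.13 -0.03  0.01 -0.  ] pos [ 0.4522 -0.1756  0.268 ] 12.3333
cop x(down-slope+) 0.3755 cop y -0.5468
```

View pics/t7b.png

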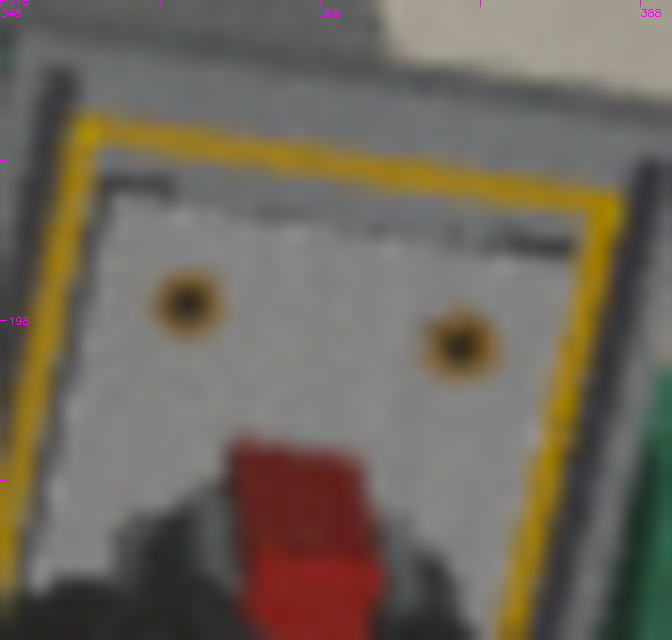

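View pics/s7b.png

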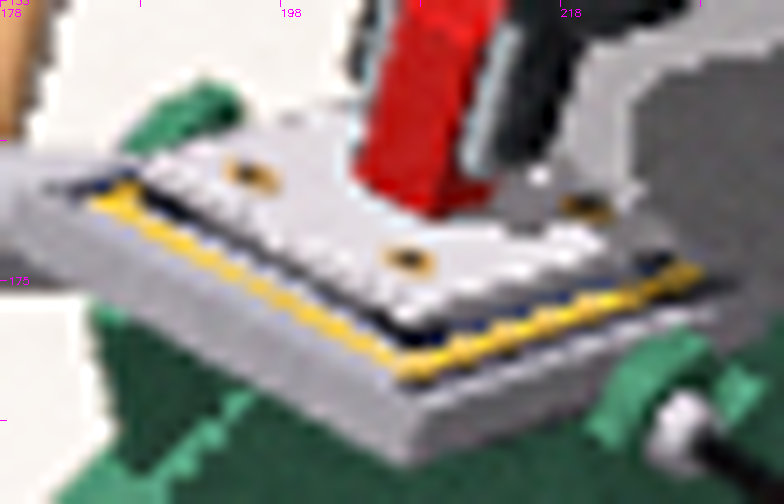

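```bash
cat > yawm.py <<'E'
import sys
from h import *
k=sys.argv[1]
def yel(im):
    im=im.astype(float); return np.clip(np.minimum(im[...,2],im[...,1]*1.3)-im[...,0]-40,0,None)
def plane(d,u,v,off,w=-.17,a=.585):
    c=np.array([.5613,-.1941,.105]);n=np.array([-np.sin(a)*np.cos(w),-np.sin(a)*np.sin(w),np.cos(a)])
    r=ray(d,u,v);X=d["xyz"]+r*((c+n*off-d["xyz"])@n)/(r@n)
    ex=np.array([np.cos(a)*np.cos(w),np.cos(a)*np.sin(w),np.sin(a)]);ey=np.array([-np.sin(w),np.cos(w),0])
    return np.array([(X-c)@ex,(X-c)@ey])*1000
d=load("top0");Y=yel(d["image"])
def hline(c0,c1,f):  # near-horizontal outline edge
    P=[]
    for u in range(c0,c1):
        r0=f(u);rows=np.arange(int(r0)-3,int(r0)+5);w=Y[rows,u];P.append((u,(w*rows).sum()/w.sum()))
    return P
def vline(r0,r1,f):
    P=[]
    for v in range(r0,r1):
        c0=f(v);cs=np.arange(int(c0)-3,int(c0)+5);w=Y[v,cs];P.append(((w*cs).sum()/w.sum(),v))
    return P
L={"top":hline(358,382,lambda u:186+(u-353)*.147),"bot":hline(350,374,lambda u:225.5+(u-345)*.147),
"left":vline(191,220,lambda v:353-(v-186)*.2),"right":vline(196,225,lambda v:386-(v-190)*.22)}
for n,P in L.items():
    Q=np.array([plane(d,u,v,0) for u,v in P])
    i=1 if n in("top","bot") else 0
    f=np.polyfit(Q[:,i],Q[:,1-i],1);print(n,"at",round(f[1],2),"slope",round(f[0],4),"yaw rel -.17:",round(-f[0] if i==1 else f[0],4),"res",np.std(Q[:,1-i]-np.polyval(f,Q[:,i])).round(2))
# bushings in image k
d=load("top"+k);im=d["image"].astype(float)
B=[]
for u0,v0 in eval(sys.argv[2]):
    us,vs=np.meshgrid(np.arange(u0-4,u0+5),np.arange(v0-4,v0+5));p=im[vs,us]
    w=np.clip((p[...,2]-p[...,0])-15,0,None)+np.clip(90-p.sum(-1)/3,0,None); B.append(((w*us).sum()/w.sum(),(w*vs).sum()/w.sum()))
Q=np.array([plane(d,u,v,float(sys.argv[3])) for u,v in B]);print("bush",np.round(B,2).tolist(),Q.round(2).tolist(),"yaw rel",round(-(Q[0,0]-Q[1,0])/(Q[0,1]-Q[1,1]),4))
E
python3 yawm.py 7 "[(360,197),(377,200)]" 0.0117
python3 yawm.py 6 "[(360,196),(377,199)]" 0.0097|tail -1
python3 - <<'E'
import sys;sys.path.insert(0,".")
E
sed -n 1,5p h.py >/dev/null
python3 - <<'E'
import os;os.chdir('.')
from h import *
# bushing centres in jig frame from bench picture
t=load("top0")
im=t["image"].astype(float);P=[]
for u0,v0 in[(177,225),(191,234),(164,246),(177,255)]:
    us,vs=np.meshgrid(np.arange(u0-4,u0+5),np.arange(v0-4,v0+5));p=im[vs,us]
    w=np.clip((p[...,2]-p[...,0])-15,0,None)+np.clip(90-p.sum(-1)/3,0,None)
    P.append(at(t,(w*us).sum()/w.sum(),(w*vs).sum()/w.sum(),.0105))
P=np.array(P);print(P.round(4), [np.linalg.norm(P[a]-P[b]).round(4) for a,b in((0,1),(2,3),(0,2),(1,3))])
E
```

```text
top at 56.86 slope 0.0014 yaw rel -.17: -0.0014 res 0.14
bot at -55.41 slope -0.002 yaw rel -.17: 0.002 res 0.22
left at 42.15 slope -0.0017 yaw rel -.17: -0.0017 res 0.14
right at -41.98 slope -0.0005 yaw rel -.17: -0.0005 res 0.17
bush [[359.36, 196.53], [376.42, 199.23]] [[34.31, 21.86], [33.7, -22.15]] yaw rel -0.0138
bush [[359.11, 195.67], [376.15, 198.17]] [[35.71, 22.64], [35.63, -21.23]] yaw rel -0.0019
[[0.5389 0.3085 0.0105]
 [0.5144 0.2724 0.0105]
 [0.4821 0.3461 0.0105]
 [0.4578 0.3096 0.0105]] [np.float64(0.0437), np.float64(0.0439), np.float64(0.0682), np.float64(0.0677)]
```

```bash
cat > yaws.py <<'E'
import sys
sys.argv=[sys.argv[0]]+sys.argv[1:]
k=sys.argv[1]
import io,contextlib
with contextlib.redirect_stdout(io.StringIO()):
    from yawm import *
d=load("scene"+k);im=d["image"].astype(float);B=[]
for u0,v0 in eval(sys.argv[4]):
    us,vs=np.meshgrid(np.arange(u0-3,u0+4),np.arange(v0-2,v0+4));p=im[vs,us]
    w=np.clip((p[...,2]-p[...,0])-15,0,None)**1; B.append(((w*us).sum()/w.sum(),(w*vs).sum()/w.sum()))
Q=np.array([plane(d,u,v,float(sys.argv[3])) for u,v in B]);print(np.round(B,2).tolist(),Q.round(1).tolist())
print("yaw from y pair",-(Q[0,0]-Q[1,0])/(Q[0,1]-Q[1,1]),"x pair",(Q[0,1]-Q[2,1])/(Q[0,0]-Q[2,0]))
E
python3 yaws.py 7 "[(360,197),(377,200)]" 0.0117 "[(207,173),(196,167),(220,169)]"
python3 yaws.py 6 "[(360,197),(377,200)]" 0.0097 "[(207,174),(196,168),(219,170)]"
# outline in scene: corners read by eye
python3 - <<'E'
import sys;sys.argv=["x","7","[(360,197),(377,200)]","0.0117"]
import io,contextlib
with contextlib.redirect_stdout(io.StringIO()):
    from yawm import *
d=load("scene0")
for c in[(207,182),(184.6,169.5),(207,162.8),(228.7,174.7)]: print(plane(d,*c,0).round(1))
E
```

```text
[[206.88, 173.24], [195.6, 167.14], [219.35, 169.65]] [[30.9, 21.7], [30.6, -22.2], [-36.0, 22.4]]
yaw from y pair -0.007248833209418294 x pair -0.011006903375955019
[[206.45, 173.82], [195.03, 167.69], [219.12, 169.77]] [[31.7, 21.3], [31.8, -23.0], [-38.9, 20.2]]
yaw from y pair 0.0017438115782644952 x pair 0.015400185735299153
[59.3 46.7]
[ 57.5 -40.6]
[-64.6 -44.2]
[-61.5  46. ]
```

>>> apply_moves(
  xyz=[
    [-0.01,0.01,0],
    [-0.02,0.02,0.01],
    [-0.02,0.02,0.03],
    [-0.02,0.02,0.05],
    [-0.02,0.02,0.06],
  ],
  delta_rot=[
    [0,0,-0.04],
    [0,0,-0.08],
    [0,0,-0.08],
    [0,0,-0.08],
    [0,0,-0.08],
  ],
  gripper=[10,10,10,10,10],
)

```text
time: 12.8
position: [0.4536, -0.1753, 0.267]
orientation: [[-0.823, 0.165, 0.544], [0.135, 0.986, -0.093], [-0.552, -0.003, -0.834]]
ft_force: [0.3, -0.4, -2.4]
opening: 0.249
```

```bash
python3 avg.py; python3 st.py
```

```text
avg [ 1.26 -0.09  2.58 -0.    0.85 -0.01] net [ 0.16 -0.29  0.28 -0.02 -0.   -0.01] pos [ 0.4535 -0.1753  0.2671] 13.0
cop x(down-slope+) 0.121 cop y -0.2928
13.05 [ 0.4535 -0.1754  0.2671] Ftool [ 1.6  -0.39  3.41] Ttool [ 0.002  0.895 -0.016]
slope 0.5846 yaw(y axis) -0.1653 roll -0.0034
xyz [-0.212 -0.042  0.029] rot [-0.024  0.235  0.023]
```

>>> apply_moves(
  xyz=[
    [0,0,0.01],
    [0,0,0.02],
    [0,0,0.03],
    [0,0,0.04],
    [0,0,0.04],
  ],
  delta_rot=[
    [0,0,0],
    [0,0,0],
    [0,0,0],
    [0,0,0],
    [0,0,0],
  ],
  gripper=[10,10,10,10,10],
)

```text
time: 13.47
position: [0.4538, -0.1754, 0.2669]
orientation: [[-0.823, 0.165, 0.543], [0.136, 0.986, -0.094], [-0.551, -0.003, -0.834]]
ft_force: [-15.1, 3.5, 6.7]
opening: 0.251
```

```bash
python3 avg.py; python3 st.py
```

```text
avg [ 8.350e+00  1.060e+00 -1.468e+01 -4.800e-01  2.220e+00 -1.000e-02] net [ 7.250e+00  8.600e-01 -1.698e+01 -5.000e-01  1.370e+00 -1.000e-02] pos [ 0.4538 -0.1754  0.2669] 13.6667
cop x(down-slope+) -0.0029 cop y 0.0198
13.7167 [ 0.4538 -0.1754  0.2669] Ftool [  8.67   0.07 -14.81] Ttool [-0.534  2.198 -0.021]
slope 0.5839 yaw(y axis) -0.1657 roll -0.0035
xyz [-0.204 -0.042  0.016] rot [-0.027  0.229  0.021]
```

>>> apply_moves(
  xyz=[
    [0,0,-0.02],
    [0.005,-0.01,-0.02],
    [0.01,-0.02,-0.02],
    [0.01,-0.02,-0.01],
    [0.01,-0.02,0],
  ],
  delta_rot=[
    [0,0,0],
    [-0.013,0,0],
    [-0.026,0,0],
    [-0.026,0,0],
    [-0.026,0,0],
  ],
  gripper=[10,10,10,10,10],
)

```text
time: 14.13
position: [0.4538, -0.1759, 0.2669]
orientation: [[-0.823, 0.163, 0.544], [0.135, 0.987, -0.091], [-0.552, -0.001, -0.834]]
ft_force: [-16.5, 4.8, 12.4]
opening: 0.253
```

```bash
python3 avg.py; python3 st.py; python3 look.py 8;  python3 -c "
from h import *
crop(load('top8'),348,178,42,40,16,'pics/t8b.png')
crop(load('scene8'),178,155,56,36,14,'pics/s8b.png')"
```

```text
avg [ 6.210e+00  2.320e+00 -1.521e+01 -4.000e-01  1.800e+00  1.000e-02] net [ 5.110e+00  2.120e+00 -1.751e+01 -4.200e-01  9.500e-01  1.000e-02] pos [ 0.4537 -0.1759  0.2669] 14.3333
cop x(down-slope+) -0.0027 cop y 0.0005
14.3833 [ 0.4538 -0.1759  0.2669] Ftool [  6.36   2.55 -13.83] Ttool [-0.449  1.77  -0.033]
slope 0.5847 yaw(y axis) -0.1638 roll -0.0013
xyz [-0.204 -0.022  0.016] rot [0.001 0.236 0.024]
14.4833 [ 0.45374744 -0.17590777  0.26691952] Ftool [  5.94   2.76 -13.11] Ttool [-0.377  1.76  -0.008] 0.24921753879524536 j [-0.72 -0.72 -0.9   0.88  0.3  -0.48]
xyz [-0.205 -0.022  0.016] rot [0.    0.236 0.024]
```

View pics/t8b.png

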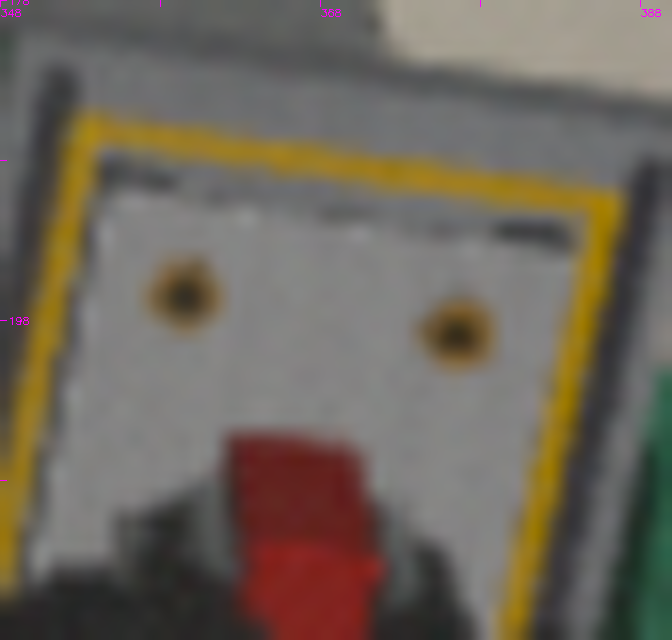

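View pics/s8b.png

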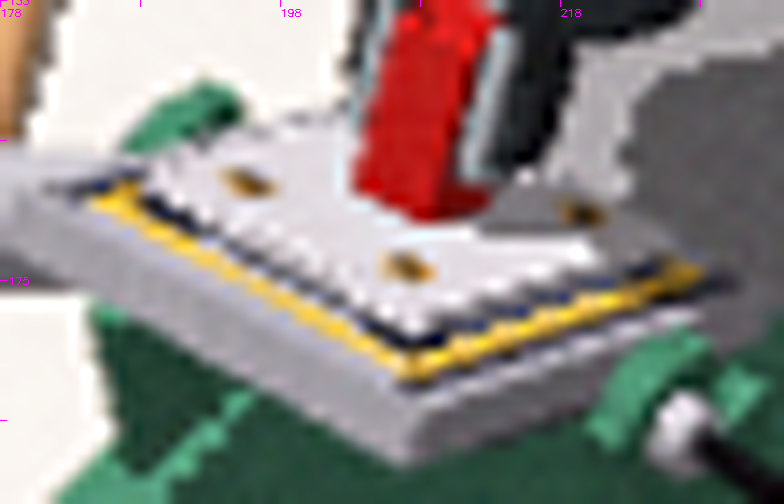

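```bash
python3 yawm.py 8 "[(359,196),(376,199)]" 0.0095|tail -1
python3 yaws.py 8 "[(359,196),(376,199)]" 0.0095 "[(207,174),(196,168),(220,170)]"
```

```text
bush [[359.05, 195.93], [376.27, 198.44]] [[34.88, 22.64], [34.85, -21.72]] yaw rel -0.0006
[[206.64, 173.73], [195.03, 167.74], [218.96, 169.8]] [[30.1, 20.9], [31.7, -23.0], [-38.5, 19.8]]
yaw from y pair 0.03624864510686304 x pair 0.015292347687380385
```

>>> apply_moves(
  xyz=[
    [0,0,0],
    [0,0,0],
    [0,0,0],
    [0,0,0],
    [0,0,0],
  ],
  delta_rot=[
    [0,0,0],
    [0,0,0],
    [0,0,0],
    [0,0,0],
    [0,0,0],
  ],
  gripper=[10,10,10,10,10],
)

```text
time: 14.9
position: [0.4538, -0.1759, 0.2669]
orientation: [[-0.823, 0.163, 0.544], [0.135, 0.987, -0.091], [-0.552, -0.001, -0.834]]
ft_force: [-11.3, 5.5, 7.7]
opening: 0.253
```

```bash
python3 avg.py; python3 avg.py; python3 -c "
from cell import snapshot
import cv2
cv2.imwrite('pics/top9.png',snapshot('top')['image'])"
```

```text
avg [  6.28   2.62 -13.69  -0.37   1.8    0.02] net [  5.18   2.42 -15.99  -0.39   0.95   0.02] pos [ 0.4538 -0.1759  0.267 ] 15.1
cop x(down-slope+) -0.0038 cop y -0.0053
avg [  6.06   2.46 -14.36  -0.36   1.78  -0.  ] net [  4.96   2.26 -16.66  -0.38   0.93  -0.  ] pos [ 0.4538 -0.1759  0.2669] 15.35
cop x(down-slope+) -0.0021 cop y -0.0039
```

View pics/top9.png

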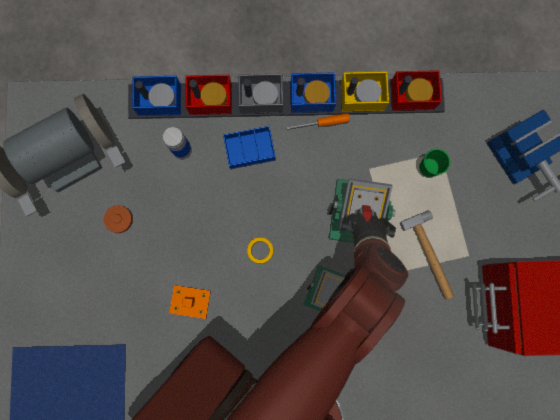

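The full top view shows the other items at their original pixels and the jig inside the outline at (367,200). Force and centre of pressure are steady, so I'm handing in.

```bash
python3 -c "
from cell import sign_off
print(sign_off())"
```

```text
the job is handed in; nothing more can be done
None
```

The jig is on the middle of the sloped face of the large stand (base measured about 147 x 169 mm), still gripped at 40 N and pressed flush. I handed the job in at about 15.4 s.

**How the slope was found:** I touched down at trial tilts of 0.562, 0.577 and 0.592 rad. At the first two the upper edge touched first; at 0.592 the lower edge did. I settled on 0.585 rad, a little above the roughly 0.57 rad the pictures suggested.

**Last checks:**
- **Contact:** the press is steady at about 16–17 N. The centre of pressure is within about 4 mm of the jig's centre along the slope and 5 mm across it, so all four edges bear. A sideways force of about 5 N along the slope remains, held by friction.
- **Alignment, top camera:** the jig is in line with the outline to about 0.001 rad and centred to about 0.5 mm.
- **Alignment, scene camera (disagreed):** this coarser view gave 0.015 to 0.036 rad of rotation. I trusted the top camera, where the four outline edges agreed to within 0.004 rad.
- **Other things:** everything visible in the last top view is where it started. The arm partly hides the small stand; what shows of it has not moved.

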